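# Load a battery pack into the empty charging dock

## Robot

A 6-joint arm with a two-finger parallel gripper is mounted at the origin on the work surface. World frame = base frame: x ahead of the robot, y to its left, z up, the work surface at z = 0. Lengths are in m, angles in rad, forces in N, time in s.
With the tool pointing down it reaches from about 0.25 to 0.775 m from the base axis. Payload 4 kg.
Tool frame: the origin (TCP) lies on the centre line of the jaws, within the pads' length; the fingertips stand 8 mm ahead of it and the grasp point (between the pads) lies 11 mm behind it; z points along the fingers, y is the direction in which the jaws open and shut (so a half turn about z gives the same grasp; the last joint's range is limited). The gripper opens to 94 mm and grips with 3 to 60 N. Pads are 16 mm wide; open, the fingers measure 119 mm over their backs; the gripper's body (75 mm by 177 mm) begins 78 mm behind the grasp point.
Start: joints at [-1.255, 0.087, 1.371, -0, 1.684, -0.103], TCP at [0.224, -0.502, 0.214] pointing down, gripper open.
Joint ranges: [-3.1, 3.1], [-0.76, 2.03], [0.27, 2.55], [-1.08, 4.22], [0.17, 2.65], [-2.57, 2.57]. Speed limits (rad/s): [2.79, 2.79, 3.14, 3.14, 3.14, 3.14].

## Interface

Orientations are given as [roll, pitch, yaw] about the fixed x, y, z axes, in that order (R = Rz(yaw) Ry(pitch) Rx(roll)).
In Python, from bench import robot, cams, close_job gives the robot as it stands.
- The arm moves only by the tool arm_command, never from a script. Its argument "plan" is one flat list of numbers, 7 for each row, row after row: the shift along the tool's x, y, z in cm, then the turn, a rotation vector about the tool's x, y, z in degrees, then the closure, from 0 (fully open) to 1 (shut). A call has 1 to 8 rows; each row shifts and turns the commanded pose from where the row before left it, along the tool's axes as they then stand; what a row does not reach is not made up. A row lasts 1/8 s, in which the tool goes at most 62.5 mm and 10.7 degrees, less where a joint would pass 70% of its speed; a pose out of reach is approached as far as the arm can. A call with a gripper value outside its range is refused whole. The fingers move at their own pace and stop on an object; the grip force is fixed at half the most. Time passes only in rows, so rows that do not move let the fingers close. It gives the time, the measured TCP pose, the force and the opening at its end, in the units of the state.
- robot.get_obs(): the state, without advancing time (a new reading comes with each control period).
- cams.snapshot(name): name is "scene" or "top"; returns a dict with "pixels" (420x560x3 uint8, red, green, blue), "fov_y" (degrees; the focal length in pixels is half the picture's height over the tangent of half this angle, whatever the lens; pixels are square), "cx", "cy" (the principal point, pixels), "camera_from_world" (4x4, takes a point from world to camera coordinates). Camera axes: x right, y up, looking along -z (the intrinsics and any distortion apply to the point x, -y, -z); pixel columns grow to the right and rows downward; lengths in m; the calibration is good to about 2 mm. A picture is of the moment at which its call begins. There is no depth.
- close_job(): hands the job in, once; it reports no verdict.
The state is a dict: "time": time; "joint_positions": joint angles; "qvel": joint speeds; "joint_torque": joint torques, N m; "tool_pos": TCP position; "ee_rot": TCP orientation; "wrist_force": force on the tool from outside, world axes, zero at the start; "wrist_torque": the same for the moment, N m; "width": finger opening in m.
Only numpy, scipy, OpenCV 4.12 (cv2) and the standard library are available. Lean on these libraries where they do the work, as an engineer would, in place of code of your own. Each camera call takes 0.05 s, during which the arm holds its last target.

## Task

Three battery packs stand loose on the bench and one of the three charging docks is empty. Take the loose pack of the same size as the two already charging (the middle size, not the long one or the short one), hold it by its handle and press it straight down into the empty dock, pushing the spring latch aside, until it is fully home and the latch has snapped back over it; then let go. Leave the long pack where it stands.

Things in the scene. Friction and masses are not known exactly. Their poses are not given: they have to be found in the camera images.
- pack: Pack to load, 0.2-0.4 kg, upright, loose. Grey body 76 (x) by 40 (y) by 50 (z) mm; centred on its flat top (the shoulder) a black handle block 24 (x) by 18 (y) mm, 45 mm tall, top 95 mm above the underside: grip it across the 18 mm. Origin: centre of underside; x along its length, z up; half-turn symmetric. A 124 mm and a 38 mm long pack of the same make stand near, not to be used.
- dock: Empty dock, fixed. Origin at bench height under the slot's centre; x along the slot to the latch end, z up. Slot open on top, 96 (x) by 64 (y) mm, floor at z 15 mm; walls flare out 9 mm to z 60. Latch housing x 48-86, to z 66. Pack fully home: origin near (0, 0, 15), x along the dock's x either way round, shoulder at z 65. Two like docks, full, 130+ mm away, their handles 110 mm above the bench.
- latch (a joint): Steel spring latch at the dock's +x end, sliding, in m: 0 shut, grows to 0.032 as it is pushed to the dock's +x. Shut, its nose (24 mm wide) reaches in to x 24, flat underside at z 68; its slope rises from x 24, z 74 to x 54, z 110 mm. A pack pressed down on the slope (5 to 15 N) drives it open 4 to 24 mm; once the shoulder is below, it springs back by itself (2.5 to 5 N).
- long_pack: The long pack, not to be used: 124 by 40 by 50 mm body with the same handle, upright and loose on the bench near the others. Origin: centre of the underside, x along its length.
There are look-alikes about, which are no part of the job. What is shaped like the dock but orange is not meant.

How it is judged:
By the outcome, as a careful person would: the job done as asked, in the order asked, and still so for the second after the job is handed in, with the robot touching nothing.
It also fails if it takes over 35 s, if anything falls off the work surface, if the arm or the gripper's body presses on something with over 40 N, if the wrist force passes 120 N, or if a joint passes its speed limit or range.

## Working session

There is one attempt and no reset: what is moved stays moved. The work goes in short steps, Python scripts to look and compute and a tool call to move; the robot and the scene stay as the last step left them, time stands still between calls to the robot, and variables do not carry over. Pictures are saved under pics/ and viewed, and the job is handed in when it is done.

Besides the shell and the picture viewer there is one more tool, called after "Emit:" by a JSON object that holds its "fn" and its "kwargs". arm_command: Moves the arm, as the interface text tells. Its arguments: {"type":"object","properties":{"plan":{"type":"array","items":{"type":"number"}}},"required":["plan"]}

```bash
mkdir -p pics; ls
python3 - <<'E'
from bench import robot,cams
import cv2,numpy as np,pickle
d={}
for n in("scene","top"):
    s=cams.snapshot(n); d[n]=s
    cv2.imwrite(f"pics/{n}0.png",s["pixels"][:,:,::-1])
    print(n,{k:v for k,v in s.items() if k!="pixels"})
pickle.dump(d,open("s0.pkl","wb"))
print(robot.get_obs())
E
```

```text
pics
scene {'fov_y': 49.96580959731202, 'cx': 284.03842954912835, 'cy': 213.7590601832156, 'camera_from_world': array([[-0.44748074,  0.89427628,  0.00556124,  0.20601776],
       [-0.5039585 , -0.25729972,  0.8245136 ,  0.16730863],
       [ 0.73877386,  0.36615132,  0.5658148 , -1.19824116],
       [ 0.        ,  0.        ,  0.        ,  1.        ]])}
top {'fov_y': 50.33908191487983, 'cx': 282.383512359762, 'cy': 210.60618962102097, 'camera_from_world': array([[-0.02029616, -0.99960812,  0.01927905, -0.04004301],
       [ 0.99015669, -0.01742585,  0.13887427, -0.43280157],
       [-0.13848389,  0.02190789,  0.99012234, -0.76262345],
       [ 0.        ,  0.        ,  0.        ,  1.        ]])}
{'time': 0.1, 'joint_positions': array([-1.25508897e+00,  8.78933373e-02,  1.37205135e+00, -3.17033679e-05,
        1.68359501e+00, -1.03076081e-01]), 'qvel': array([-0.00025386, -0.00157457, -0.00428172,  0.00016075, -0.00031943,
       -0.00112602]), 'joint_torque': array([ 1.89528953e-03, -3.41253090e+01, -3.03301299e+01,  7.18237599e-02,
        3.03916179e-02, -1.00293169e-04]), 'tool_pos': array([ 0.22351139, -0.5020326 ,  0.21244077]), 'ee_rot': array([-3.13965270e+00, -1.68996886e-04,  4.18779737e-01]), 'wrist_force': array([1.3033152 , 0.080631  , 0.41630664]), 'wrist_torque': array([ 0.00025165,  0.00369046, -0.00813164]), 'width': 0.09416185835457992}
```

View pics/scene0.png

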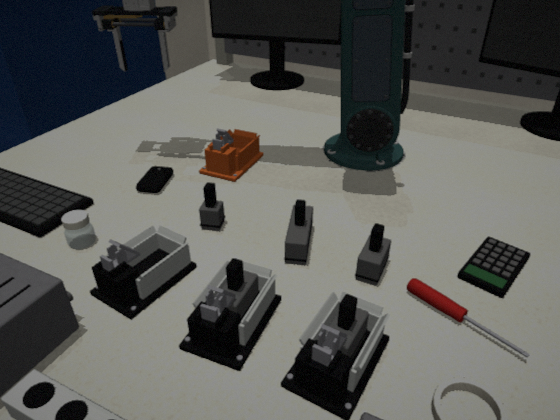

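View pics/top0.png

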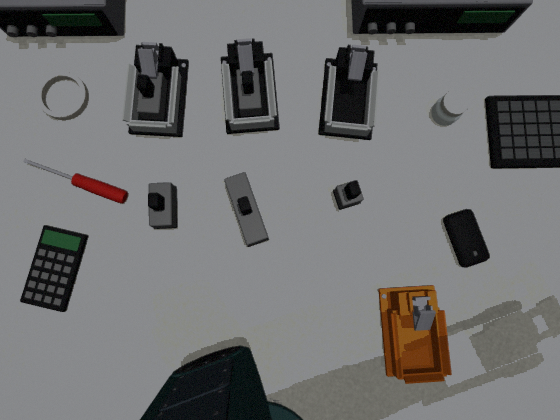

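The scene view shows the empty dock at about (145,265), two full docks at (235,305) and (340,345), the loose packs short (212,207), long (300,230) and middle (374,252), and the orange decoy at (232,155). In the top view the middle pack is at (162,205) and the empty dock at (349,97), with the latch end up. I'll enlarge both.

```bash
cat > h.py <<'E'
import numpy as np,cv2,pickle
def K(s):
    f=s["pixels"].shape[0]/2/np.tan(np.radians(s["fov_y"]/2)); return f
def proj(s,P):
    P=np.atleast_2d(P); T=s["camera_from_world"]; c=P@T[:3,:3].T+T[:3,3]; f=K(s)
    return np.c_[s["cx"]+f*c[:,0]/-c[:,2], s["cy"]-f*c[:,1]/-c[:,2]]
def ray(s,uv):
    T=s["camera_from_world"]; R=T[:3,:3]; o=-R.T@T[:3,3]; uv=np.atleast_2d(uv); f=K(s)
    d=np.c_[(uv[:,0]-s["cx"])/f,-(uv[:,1]-s["cy"])/f,-np.ones(len(uv))]@R
    return o,d
def onz(s,uv,z):
    o,d=ray(s,uv); return o+d*((z-o[2])/d[:,2])[:,None]
def tri(s1,u1,s2,u2):
    o1,d1=ray(s1,u1);o2,d2=ray(s2,u2);d1=d1[0];d2=d2[0]
    A=np.c_[d1,-d2];t=np.linalg.lstsq(A,o2-o1,rcond=None)[0]
    a=o1+t[0]*d1;b=o2+t[1]*d2; return (a+b)/2,np.linalg.norm(a-b)
E
python3 - <<'E'
from h import *
d=pickle.load(open("s0.pkl","rb"))
t=d["top"]["pixels"][:,:,::-1]; s=d["scene"]["pixels"][:,:,::-1]
def crop(im,x,y,w,h,k):return cv2.resize(im[y:y+h,x:x+w],None,fx=k,fy=k,interpolation=cv2.INTER_CUBIC)
def br(i):return cv2.convertScaleAbs((255*(i/255.)**.6).astype('uint8'))
cv2.imwrite("pics/c1.png",br(np.hstack([crop(t,312,40,75,105,5),crop(t,135,150,75,105,5)])))
cv2.imwrite("pics/c2.png",br(np.hstack([crop(s,85,215,120,100,3.3),crop(s,325,210,120,100,3.3)])))
E
```

```text
(no output)
```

View pics/c1.png

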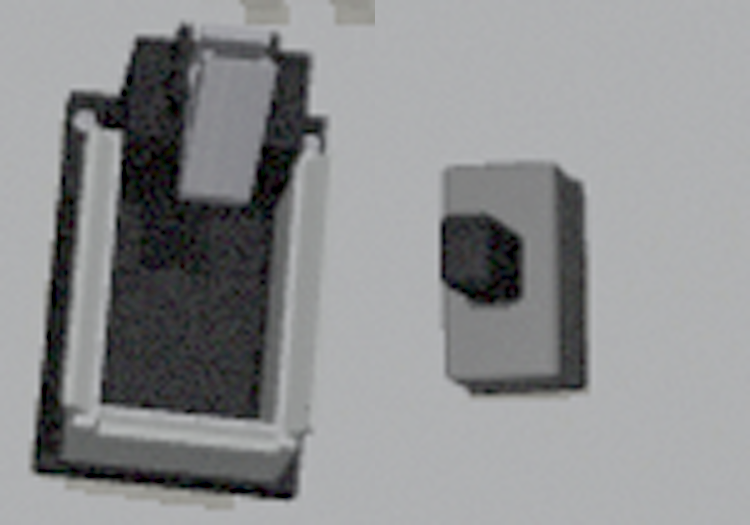

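View pics/c2.png

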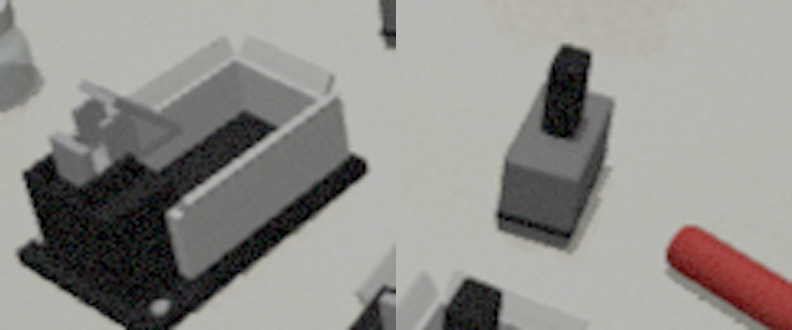

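Run:
```python
from h import *
np.set_printoptions(precision=4,suppress=True)
d=pickle.load(open("s0.pkl","rb"));t=d["top"];s=d["scene"]
for q in(t,s): print("cam",ray(q,[[0,0]])[0])
def c(P,ox,oy,k): return (np.array(P,float)+.5)/k-.5+np.array([ox,oy])
# pack shoulder
A=onz(t,c([(444,167),(556,163),(558,377),(446,381)],135-75,150,5),.05)
print("pack",A,A.mean(0)); print([np.linalg.norm(A[i]-A[(i+1)%4]) for i in range(4)])
v=(A[0]+A[1]-A[2]-A[3]);print("yaw",np.degrees(np.arctan2(v[1],v[0])))
# scene view shoulder
k=3.3
def cs(P,ox,oy):return (np.array(P,float)+.5)/k-.5+np.array([ox,oy])
B=onz(s,cs([(505,158),(575,172),(613,100)],325-120,210),.05);print("scene sh",B, (B[0]+B[2])/2)
# dock
for nm,P,z in [("Lout",[(88,125),(66,410)],.06),("Lin",[(120,130),(102,408)],.06),("Rin",[(303,150),(278,430)],.06),("Rout",[(328,150),(303,432)],.06),
  ("bot in",[(100,408),(290,430)],.06),("bot out",[(75,425),(295,447)],.06),("nose",[(178,195),(250,204)],.074),("top",[(202,55),(275,64)],.11),("floor",[(115,200),(102,408),(262,418)],.015)]:
    a=onz(t,c(P,312,40,5),z);v=a[1]-a[0];print(nm,a.ravel(),np.linalg.norm(v),np.degrees(np.arctan2(v[1],v[0])),"mid",a[:2].mean(0))
```

```text
cam [ 0.3221 -0.0309  0.816 ]
cam [1.0617 0.2975 0.5389]
pack [[0.4817 0.1838 0.05  ]
 [0.4825 0.1451 0.05  ]
 [0.4077 0.1434 0.05  ]
 [0.407  0.1816 0.05  ]] [0.4447 0.1635 0.05  ]
[np.float64(0.038686830403165416), np.float64(0.07484735632943357), np.float64(0.03817364620632612), np.float64(0.07475982096987983)]
yaw 1.533231608591006
scene sh [[0.4834 0.1497 0.05  ]
 [0.4779 0.1848 0.05  ]
 [0.4111 0.1857 0.05  ]] [0.4472 0.1677 0.05  ]
Lout [ 0.6909 -0.137   0.06    0.5848 -0.1255  0.06  ] 0.10671933692810454 173.82911640027362 mid [ 0.6378 -0.1312  0.06  ]
Lin [ 0.6889 -0.1484  0.06    0.5853 -0.1382  0.06  ] 0.10401784654085891 174.38306246503 mid [ 0.6371 -0.1433  0.06  ]
Rin [ 0.6805 -0.214   0.06    0.5764 -0.2001  0.06  ] 0.10502270332812268 172.40164925593726 mid [ 0.6285 -0.2071  0.06  ]
Rout [ 0.6804 -0.223   0.06    0.5756 -0.2089  0.06  ] 0.1057955225687275 172.34604920829128 mid [ 0.628 -0.216  0.06 ]
bot in [ 0.5853 -0.1375  0.06    0.5764 -0.2044  0.06  ] 0.06743103441756751 -97.63749712028599 mid [ 0.5809 -0.1709  0.06  ]
bot out [ 0.5792 -0.1285  0.06    0.5702 -0.2058  0.06  ] 0.07787747683954434 -96.70984177803543 mid [ 0.5747 -0.1672  0.06  ]
nose [ 0.6577 -0.1658  0.074   0.6541 -0.191   0.074 ] 0.025468687987690152 -98.16710415636408 mid [ 0.6559 -0.1784  0.074 ]
top [ 0.691  -0.1693  0.11    0.6875 -0.1939  0.11  ] 0.024799006353714577 -98.05627085044709 mid [ 0.6893 -0.1816  0.11  ]
floor [ 0.6827 -0.1525  0.015   0.601  -0.1446  0.015   0.5963 -0.2044  0.015 ] 0.08206172261261391 174.50648919154239 mid [ 0.6418 -0.1486  0.015 ]
```

Emit:
{"fn": "arm_command", "kwargs": {"plan": [0, 0, 0, 0, 0, 7.7, 0, 0, 0, 0, 0, 0, 7.7, 0, 0, 0, 0, 0, 0, 7.6, 0, 0, 0, 0, 0, 0, 0, 0]}}

```text
time: 0.6
tool_pos: [0.2236, -0.5022, 0.2129]
ee_rot: [-3.141, 0.0, 0.019]
wrist_force: [0.4, -0.6, -0.7]
width: 0.0937
```

Run:
```python
from h import *
np.set_printoptions(precision=4,suppress=True)
d=pickle.load(open("s0.pkl","rb"));t=d["top"];s=d["scene"]
k=3.3
def cs(P,ox,oy):return (np.array(P,float)+.5)/k-.5+np.array([ox,oy])
# rim corners: (-57,-41),( -57,41)?  compare predicted
for c,y in (((.632,-.1748),-7.2),((.632,-.1748),-6)):
    y=np.radians(y);R=np.array([[np.cos(y),-np.sin(y),0],[np.sin(y),np.cos(y),0],[0,0,1]])
    M=np.array([[24,-12,74],[24,12,74],[54,-12,110],[54,12,110],[-57,-41,60],[-57,41,60],[48,41,60]])/1000
    W=M@R.T+np.array([*c,0]);print(proj(s,W)-[85,215]+.5,"\n",(proj(s,W)-[85,215]+.5)*k-.5, "\n",(proj(t,W)-[312,40]+.5)*5-.5)
for P in [(180,130),(135,132)]: print(onz(s,cs([P],85,215),.074))
for P in [(80,85)]: print(onz(s,cs([P],85,215),.110))
for P in [(232,38),(240,38),(335,75),(343,97),(170,212)]: print(onz(s,cs([P],85,215),.06))
```

```text
[[ 44.1259  31.194 ]
 [ 54.0915  36.3803]
 [ 24.4574  23.0043]
 [ 34.7028  28.3686]
 [ 70.1685   8.6277]
 [103.2698  24.1274]
 [ 56.4088  57.8432]] 
 [[145.1155 102.4403]
 [178.002  119.555 ]
 [ 80.2095  75.4141]
 [114.0193  93.1163]
 [231.0559  27.9714]
 [340.2905  79.1203]
 [185.6491 190.3824]] 
 [[246.4316 203.4739]
 [178.4762 196.0807]
 [274.2522  73.734 ]
 [203.4617  66.0138]
 [302.0503 446.4642]
 [ 70.5985 421.3915]
 [ 97.4126 141.0231]]
[[ 44.2142  31.3788]
 [ 54.4252  36.4071]
 [ 24.8075  23.3315]
 [ 35.3311  28.5369]
 [ 69.351    8.645 ]
 [103.1042  23.6432]
 [ 57.2702  57.7747]] 
 [[145.407  103.0502]
 [179.1031 119.6433]
 [ 81.3647  76.494 ]
 [116.0925  93.6717]
 [228.3583  28.0284]
 [339.7437  77.5227]
 [188.4917 190.1564]] 
 [[245.0578 202.6566]
 [176.9983 196.6163]
 [270.9653  72.7044]
 [200.0681  66.3814]
 [305.5828 444.4541]
 [ 73.7751 424.0614]
 [ 94.4328 143.0009]]
[[ 0.6631 -0.1595  0.074 ]]
[[ 0.6742 -0.178   0.074 ]]
[[ 0.6896 -0.1882  0.11  ]]
[[ 0.5775 -0.2017  0.06  ]]
[[ 0.5755 -0.1978  0.06  ]]
[[ 0.579  -0.1316  0.06  ]]
[[ 0.5923 -0.1166  0.06  ]]
[[ 0.6998 -0.1364  0.06  ]]
```

Emit:
{"fn": "arm_command", "kwargs": {"plan": [1.96, -5.53, 0, 0, 0, 0, 0, 1.96, -5.53, 0, 0, 0, 0, 0, 1.96, -5.53, 0, 0, 0, 0, 0, 1.96, -5.53, 0, 0, 0, 0, 0, 1.96, -5.53, 0, 0, 0, 0, 0, 1.96, -5.53, 0, 0, 0, 0, 0, 1.96, -5.53, 0, 0, 0, 0, 0, 1.96, -5.53, 0, 0, 0, 0, 0]}}

```text
time: 1.6
tool_pos: [0.3729, -0.0556, 0.2135]
ee_rot: [3.141, -0.001, 0.02]
wrist_force: [0.9, -0.4, 0.7]
width: 0.094
```

Emit:
{"fn": "arm_command", "kwargs": {"plan": [1.96, -5.53, 0, 0, 0, 0, 0, 1.96, -5.53, 0, 0, 0, 0, 0, 1.96, -5.53, 0, 0, 0, 0, 0, 1.96, -5.53, 0, 0, 0, 0, 0, 0, 0, 0, 0, 0, 0, 0, 0, 0, 0, 0, 0, 0, 0]}}

```text
time: 2.35
tool_pos: [0.4469, 0.1647, 0.2131]
ee_rot: [3.141, 0.001, 0.019]
wrist_force: [-0.3, -0.5, 0.5]
width: 0.094
```

```bash
cat > snap.py <<'E'
import sys
from bench import robot,cams
from h import *
d={}
for n in("scene","top"):
    d[n]=cams.snapshot(n); cv2.imwrite(f"pics/{n}{sys.argv[1]}.png",d[n]["pixels"][:,:,::-1])
pickle.dump(d,open(f"s{sys.argv[1]}.pkl","wb"))
o=robot.get_obs();print({k:np.round(o[k],4) for k in("time","tool_pos","ee_rot","wrist_force","width")})
ims=[]
for n,b in (("scene",sys.argv[2]),("top",sys.argv[3])):
    x,y,w,h=map(int,b.split(","));i=d[n]["pixels"][y:y+h,x:x+w,::-1];i=(255*(i/255.)**.6).astype('uint8')
    ims.append(cv2.resize(i,(400,int(h*400/w)),interpolation=cv2.INTER_CUBIC))
H=max(i.shape[0] for i in ims);ims=[cv2.copyMakeBorder(i,0,H-i.shape[0],0,0,cv2.BORDER_CONSTANT) for i in ims]
cv2.imwrite(f"pics/both{sys.argv[1]}.png",np.hstack(ims))
E
python3 snap.py 1 290,120,200,200 60,100,200,200
```

```text
{'time': np.float64(2.45), 'tool_pos': array([0.4471, 0.1639, 0.2135]), 'ee_rot': array([ 3.141 , -0.    ,  0.0164]), 'wrist_force': array([-0.066 ,  0.2599, -0.1083]), 'width': np.float64(0.094)}
```

View pics/both1.png

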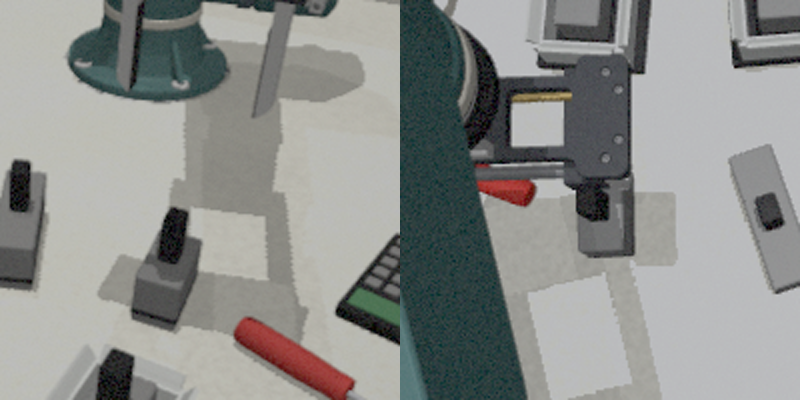

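```bash
python3 - <<'E'
from h import *
np.set_printoptions(precision=4,suppress=True)
s=pickle.load(open("s1.pkl","rb"))["scene"]
for y in(-.047,.047):
  for dx in(-.008,.008): print(y,dx,(proj(s,[.447+dx,.164+y,.2055])-[290,120]+.5)*2-.5)
E
python3 - <<'E'
import cv2
i=cv2.imread("pics/scene1.png")[120:190,330:450];cv2.imwrite("pics/t1.png",cv2.resize(i,None,fx=6,fy=6,interpolation=cv2.INTER_CUBIC))
E
```

```text
-0.047 -0.008 [[134.0335  80.3201]]
-0.047 0.008 [[127.2988  88.8484]]
0.047 -0.008 [[252.7592 106.9146]]
0.047 0.008 [[247.777  116.3521]]
```

View pics/t1.png

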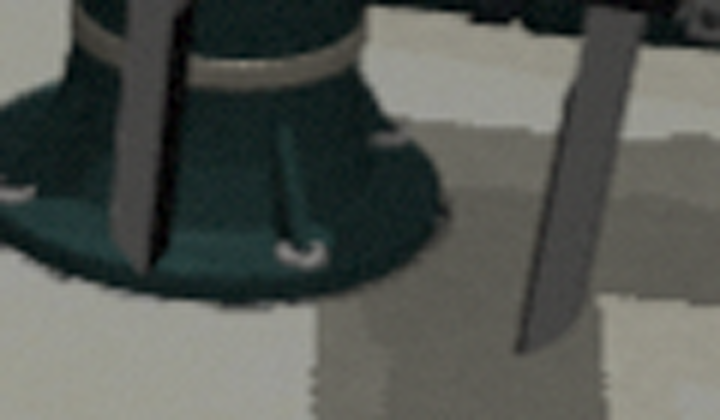

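The pack stands between the fingers in both views. The fingertip pixels match the reported pose to about 1 px, so I'm going down.

Emit:
{"fn": "arm_command", "kwargs": {"plan": [0, -0.2, 4, 0, 0, 0, 0, 0, 0, 4, 0, 0, 0, 0, 0, 0, 4, 0, 0, 0, 0, 0, 0, 3.2, 0, 0, 0, 0, 0, 0, 0, 0, 0, 0, 0, 0, 0, 0, 0, 0, 0, 0]}}

```text
time: 3.2
tool_pos: [0.4483, 0.1665, 0.0631]
ee_rot: [-3.141, -0.003, 0.016]
wrist_force: [0.4, 0.5, 0.2]
width: 0.0939
```

```bash
python3 snap.py 2 290,120,200,200 60,100,200,200
```

```text
{'time': np.float64(3.3), 'tool_pos': array([0.4489, 0.167 , 0.0638]), 'ee_rot': array([-3.1408, -0.0042,  0.0166]), 'wrist_force': array([-0.1222,  0.231 , -0.6708]), 'width': np.float64(0.0942)}
```

View pics/both2.png

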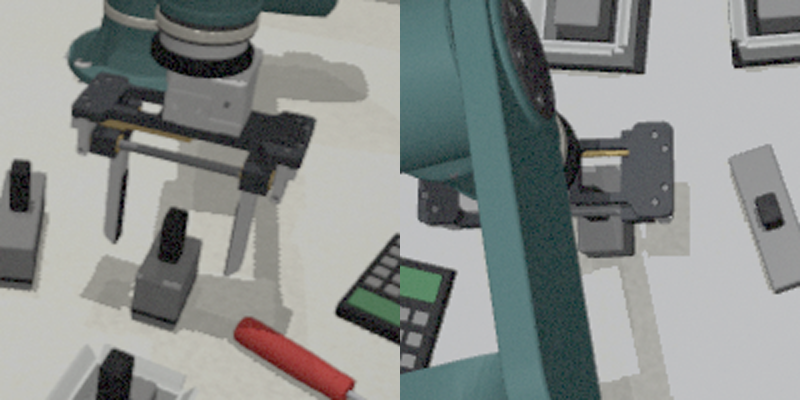

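The fingers straddle the handle base, with tips at crop (117,240) and (232,272) and the handle base near (172,256). I'll go 3 mm lower and close.

Emit:
{"fn": "arm_command", "kwargs": {"plan": [0, 0, 0.3, 0, 0, 0, 0, 0, 0, 0, 0, 0, 0, 0.5, 0, 0, 0, 0, 0, 0, 1, 0, 0, 0, 0, 0, 0, 1, 0, 0, 0, 0, 0, 0, 1, 0, 0, 0, 0, 0, 0, 1, 0, 0, 0, 0, 0, 0, 1, 0, 0, 0, 0, 0, 0, 1]}}

```text
time: 4.3
tool_pos: [0.4473, 0.1671, 0.0584]
ee_rot: [3.141, 0.0, 0.017]
wrist_force: [0.5, 0.9, -0.7]
width: 0.0273
```

Emit:
{"fn": "arm_command", "kwargs": {"plan": [0, 0, 0, 0, 0, 0, 1, 0, 0, 0, 0, 0, 0, 1]}}

```text
time: 4.55
tool_pos: [0.4473, 0.1668, 0.0585]
ee_rot: [3.141, -0.0, 0.017]
wrist_force: [0.7, -1.1, -0.0]
width: 0.0177
```

Gripped at 17.7 mm, matching the 18 mm handle. Lifting.

Emit:
{"fn": "arm_command", "kwargs": {"plan": [0, 0, -2, 0, 0, 0, 1, 0, 0, -4, 0, 0, 0, 1, 0, 0, -4.5, 0, 0, 0, 1, 0, 0, -4.5, 0, 0, 0, 1, 0, 0, 0, 0, 0, 4.1, 1, 0, 0, 0, 0, 0, 4.1, 1, 0, 0, 0, 0, 0, 0, 1]}}

```text
time: 5.42
tool_pos: [0.4467, 0.1671, 0.2074]
ee_rot: [3.141, 0.002, -0.125]
wrist_force: [-0.3, 0.2, -3.7]
width: 0.018
```

```bash
python3 snap.py 3 290,80,200,200 60,100,200,200
```

```text
{'time': np.float64(5.525), 'tool_pos': array([0.4468, 0.1671, 0.2075]), 'ee_rot': array([ 3.1411e+00,  1.7000e-03, -1.2460e-01]), 'wrist_force': array([ 0.1721,  0.3429, -3.2023]), 'width': np.float64(0.0183)}
```

View pics/both3.png

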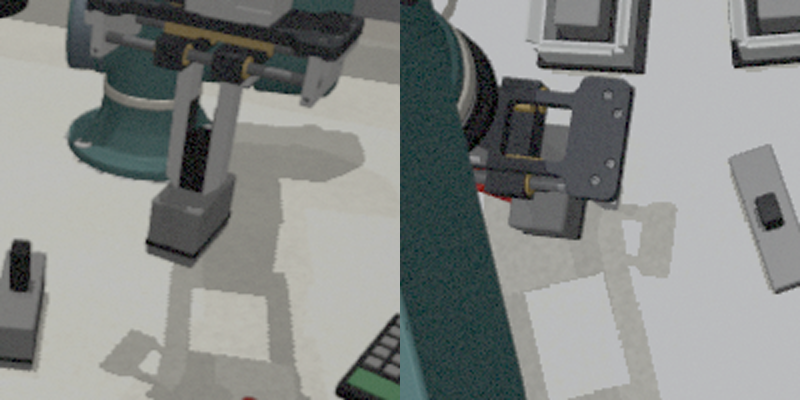

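The pack hangs upright with the fingertips on its shoulder. Carrying it above the dock.

Emit:
{"fn": "arm_command", "kwargs": {"plan": [2.78, 3.92, 0, 0, 0, 0, 1, 2.78, 3.92, 0, 0, 0, 0, 1, 2.78, 3.92, 0, 0, 0, 0, 1, 2.78, 3.92, 0, 0, 0, 0, 1, 2.78, 3.92, 0, 0, 0, 0, 1, 2.78, 3.92, 0, 0, 0, 0, 1, 2.78, 3.92, 0, 0, 0, 0, 1, 2.78, 3.92, 0, 0, 0, 0, 1]}}

```text
time: 6.52
tool_pos: [0.6291, -0.1732, 0.2076]
ee_rot: [-3.141, 0.001, -0.125]
wrist_force: [-1.0, 0.1, -3.6]
width: 0.0177
```

Emit:
{"fn": "arm_command", "kwargs": {"plan": [0, 0, 0, 0, 0, 0, 1, 0, 0, 0, 0, 0, 0, 1]}}

```text
time: 6.78
tool_pos: [0.6283, -0.1715, 0.2075]
ee_rot: [-3.14, 0.002, -0.125]
wrist_force: [0.2, -0.3, -4.6]
width: 0.0179
```

```bash
python3 snap.py 4 60,130,200,200 250,10,200,200
```

```text
{'time': np.float64(6.875), 'tool_pos': array([ 0.6283, -0.1707,  0.2085]), 'ee_rot': array([-3.1411e+00,  4.0000e-04, -1.2430e-01]), 'wrist_force': array([ 0.6013,  0.5058, -3.4787]), 'width': np.float64(0.0182)}
```

View pics/both4.png

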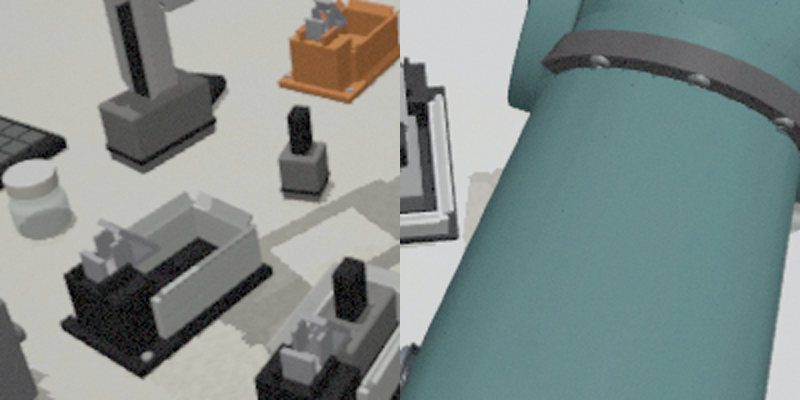

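Run:
```python
from h import *
np.set_printoptions(precision=4,suppress=True)
s=pickle.load(open("s4.pkl","rb"))["scene"]
A=onz(s,(np.array([(105,160),(143,171),(215,130)])+.5)/2-.5+[60,130],.150)
print(A,(A[0]+A[2])/2,np.linalg.norm(A[0]-A[1]),np.linalg.norm(A[1]-A[2]));v=A[1]-A[2];print(np.degrees(np.arctan2(v[1],v[0])))
# dock redo, scene
i=s["pixels"][215:315,85:205,::-1]; i=(255*(i/255.)**.5).astype('uint8')
cv2.imwrite("pics/dk.png",cv2.resize(i,None,fx=6,fy=6,interpolation=cv2.INTER_CUBIC))
```

```text
[[ 0.6645 -0.1945  0.15  ]
 [ 0.6626 -0.1582  0.15  ]
 [ 0.5913 -0.147   0.15  ]] [ 0.6279 -0.1708  0.15  ] 0.036365221529384095 0.07215337534024785
-8.88499964240537
```

View pics/dk.png

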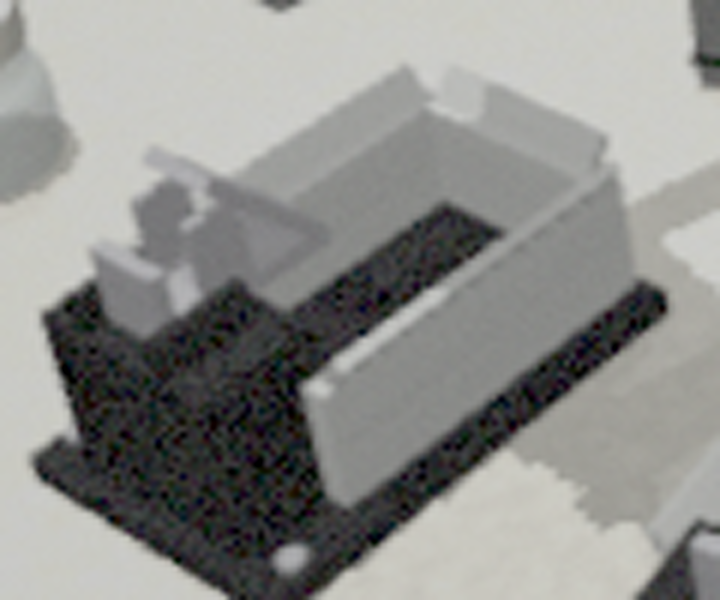

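Run:
```python
from h import *
from scipy.optimize import least_squares
np.set_printoptions(precision=4,suppress=True)
s=pickle.load(open("s4.pkl","rb"))["scene"]
px=lambda P:(np.array(P,float)+.5)/6-.5+[85,215]
M=[(-48,-32,15),(24,12,74),(-48,-41,60),(-57,-32,60),(-57,32,60),(-48,41,60),(48,41,60)]
P=[(445,205),(325,238),(412,68),(450,68),(607,140),(612,165),(308,385)]
Q=np.array([onz(s,px([p]),m[2]/1000)[0] for p,m in zip(P,M)])
M=np.array(M)/1000
def f(v,idx):
    c,n=np.cos(v[2]),np.sin(v[2]);R=np.array([[c,-n],[n,c]])
    return (M[idx,:2]@R.T+v[:2]-Q[idx,:2]).ravel()
for idx in([0,1,2,3,4,5,6],[0,1,3,4],[0,2,3,4,5,6]):
    r=least_squares(f,[.63,-.17,-.12],args=(idx,),loss="soft_l1",f_scale=.002);print(r.x,np.degrees(r.x[2]),"\n",f(r.x,idx).reshape(-1,2)*1000)
```

```text
[ 0.6344 -0.1703 -0.13  ] -7.4503142335496335 
 [[ -1.7731   0.1858]
 [ -4.0778  -1.6612]
 [  3.2184   0.2253]
 [  0.6329   0.1758]
 [  1.4811   0.1658]
 [  2.6876  -0.4731]
 [-12.3899   1.1377]]
[ 0.635  -0.1692 -0.1068] -6.120205715871099 
 [[-0.5968  0.0839]
 [-3.7183  0.0173]
 [ 1.7845 -0.1335]
 [ 1.1574  0.032 ]]
[ 0.6336 -0.1707 -0.1359] -7.788353199268246 
 [[ -2.6791   0.0472]
 [  2.2598   0.0937]
 [ -0.266    0.0898]
 [  0.9564   0.0298]
 [  2.2085  -0.6688]
 [-12.9441   0.3806]]
```

Measured from the scene view, the held pack centre is (0.628, -0.171), within 1 mm of the TCP. The dock fit gives (0.634, -0.1705) at -7.4°, so the pack is 5 to 6 mm toward the end away from the latch, which is inside the slot's clearance. I'll go down to just above the slope.

Emit:
{"fn": "arm_command", "kwargs": {"plan": [0.1, 0, 2, 0, 0, 0.3, 1, 0, 0, 2, 0, 0, 0, 1, 0, 0, 1.5, 0, 0, 0, 1, 0, 0, 0, 0, 0, 0, 1, 0, 0, 0, 0, 0, 0, 1]}}

```text
time: 7.5
tool_pos: [0.63, -0.1719, 0.1546]
ee_rot: [3.141, -0.002, -0.13]
wrist_force: [-1.0, -0.5, -3.0]
width: 0.0174
```

```bash
python3 snap.py 5 60,170,150,150 250,10,200,200
```

```text
{'time': np.float64(7.6), 'tool_pos': array([ 0.6302, -0.1722,  0.155 ]), 'ee_rot': array([ 3.141e+00, -2.500e-03, -1.308e-01]), 'wrist_force': array([-0.3662,  0.0186, -2.8435]), 'width': np.float64(0.0182)}
```

View pics/both5.png

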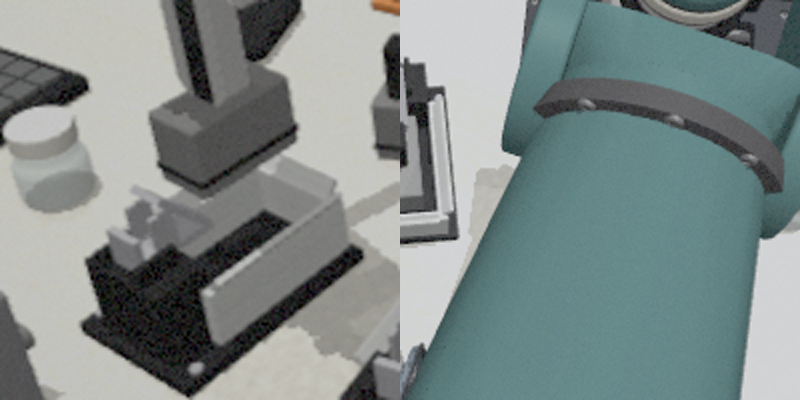

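The pack hangs just above the slope, lined up with the slot. Pressing down slowly.

Emit:
{"fn": "arm_command", "kwargs": {"plan": [0, 0, 0.5, 0, 0, 0, 1, 0, 0, 0.5, 0, 0, 0, 1, 0, 0, 0.5, 0, 0, 0, 1]}}

```text
time: 7.98
tool_pos: [0.6292, -0.1721, 0.1387]
ee_rot: [3.141, 0.001, -0.131]
wrist_force: [-2.9, 0.0, 3.9]
width: 0.0176
```

Emit:
{"fn": "arm_command", "kwargs": {"plan": [0, 0, 0.5, 0, 0, 0, 1, 0, 0, 0.5, 0, 0, 0, 1]}}

```text
time: 8.22
tool_pos: [0.6299, -0.1724, 0.1301]
ee_rot: [3.141, -0.002, -0.131]
wrist_force: [-2.9, 1.6, -0.2]
width: 0.0177
```

Emit:
{"fn": "arm_command", "kwargs": {"plan": [0, 0, 0.5, 0, 0, 0, 1, 0, 0, 0.5, 0, 0, 0, 1]}}

```text
time: 8.48
tool_pos: [0.6284, -0.1717, 0.1164]
ee_rot: [-3.141, 0.004, -0.131]
wrist_force: [-3.1, -0.0, -2.4]
width: 0.0179
```

```bash
python3 snap.py 6 60,170,150,150 250,10,200,200
```

```text
{'time': np.float64(8.575), 'tool_pos': array([ 0.6281, -0.1717,  0.1158]), 'ee_rot': array([-3.1408,  0.0048, -0.1311]), 'wrist_force': array([-3.2696, -0.159 , -4.9335]), 'width': np.float64(0.0179)}
```

View pics/both6.png

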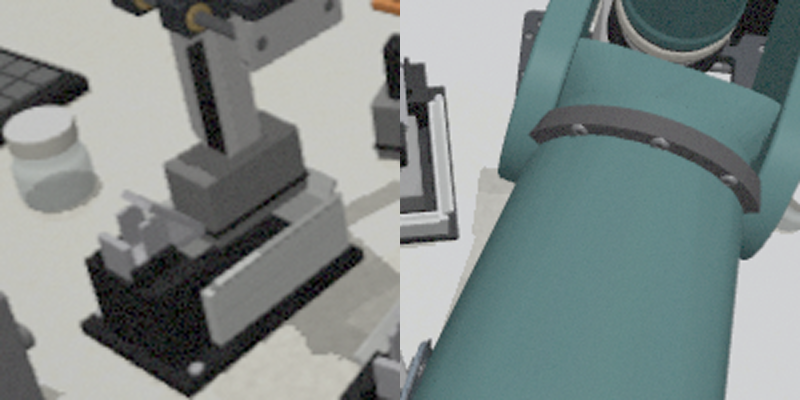

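The latch is pushed aside, with a steady 3 N sideways, and the pack is still upright going into the slot. Continuing.

Emit:
{"fn": "arm_command", "kwargs": {"plan": [0, 0, 0.6, 0, 0, 0, 1, 0, 0, 0.6, 0, 0, 0, 1, 0, 0, 0.6, 0, 0, 0, 1]}}

```text
time: 8.95
tool_pos: [0.6296, -0.1721, 0.1001]
ee_rot: [3.142, -0.0, -0.131]
wrist_force: [-2.8, 0.8, -2.1]
width: 0.0181
```

Emit:
{"fn": "arm_command", "kwargs": {"plan": [0, 0, 0.6, 0, 0, 0, 1, 0, 0, 0.6, 0, 0, 0, 1, 0, 0, 0, 0, 0, 0, 1]}}

```text
time: 9.32
tool_pos: [0.6289, -0.1719, 0.0872]
ee_rot: [-3.141, 0.002, -0.131]
wrist_force: [-3.1, 0.9, -4.8]
width: 0.0181
```

Emit:
{"fn": "arm_command", "kwargs": {"plan": [0, 0, 0.4, 0, 0, 0, 1, 0, 0, 0.4, 0, 0, 0, 1, 0, 0, 0, 0, 0, 0, 1]}}

```text
time: 9.7
tool_pos: [0.6293, -0.172, 0.08]
ee_rot: [-3.142, 0.001, -0.131]
wrist_force: [-3.5, 0.1, -3.9]
width: 0.0181
```

```bash
python3 snap.py 7 60,170,150,150 250,10,200,200
```

```text
{'time': np.float64(9.8), 'tool_pos': array([ 0.6293, -0.172 ,  0.08  ]), 'ee_rot': array([-3.1416e+00,  1.0000e-03, -1.3100e-01]), 'wrist_force': array([-2.91  ,  0.8138, -4.0795]), 'width': np.float64(0.018)}
```

View pics/both7.png

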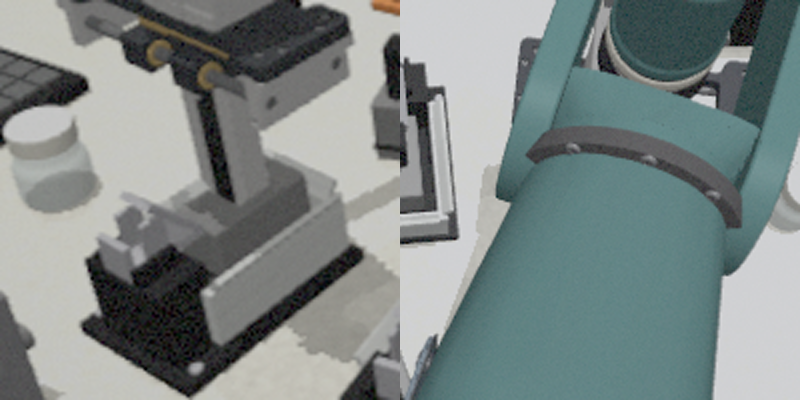

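Still no floor contact, and the latch is still held open. 6 to 8 mm are left.

Emit:
{"fn": "arm_command", "kwargs": {"plan": [0, 0, 0.3, 0, 0, 0, 1, 0, 0, 0.2, 0, 0, 0, 1, 0, 0, 0, 0, 0, 0, 1]}}

```text
time: 10.18
tool_pos: [0.6306, -0.1721, 0.0756]
ee_rot: [3.142, -0.003, -0.131]
wrist_force: [0.3, 0.6, -3.1]
width: 0.0177
```

Emit:
{"fn": "arm_command", "kwargs": {"plan": [0, 0, 0.2, 0, 0, 0, 1, 0, 0, 0, 0, 0, 0, 1]}}

```text
time: 10.42
tool_pos: [0.63, -0.1721, 0.0736]
ee_rot: [3.141, -0.001, -0.131]
wrist_force: [-0.4, 0.3, -4.0]
width: 0.0178
```

The sideways force has dropped to zero, so the latch has snapped back. The wrist still carries the pack's weight, so I'll press on to floor contact.

Emit:
{"fn": "arm_command", "kwargs": {"plan": [0, 0, 0.2, 0, 0, 0, 1, 0, 0, 0, 0, 0, 0, 1]}}

```text
time: 10.68
tool_pos: [0.6301, -0.1721, 0.0735]
ee_rot: [3.141, -0.002, -0.131]
wrist_force: [-1.4, 0.6, 5.9]
width: 0.0178
```

Emit:
{"fn": "arm_command", "kwargs": {"plan": [0, 0, 0.1, 0, 0, 0, 1, 0, 0, 0, 0, 0, 0, 1]}}

```text
time: 10.92
tool_pos: [0.6302, -0.1722, 0.0735]
ee_rot: [3.141, -0.003, -0.131]
wrist_force: [-3.1, 0.3, 8.5]
width: 0.0176
```

```bash
python3 snap.py 8 60,170,150,150 250,10,200,200
```

```text
{'time': np.float64(11.025), 'tool_pos': array([ 0.6303, -0.1722,  0.0735]), 'ee_rot': array([ 3.1411e+00, -2.8000e-03, -1.3090e-01]), 'wrist_force': array([-1.7079,  2.0285,  8.6698]), 'width': np.float64(0.0177)}
```

View pics/both8.png

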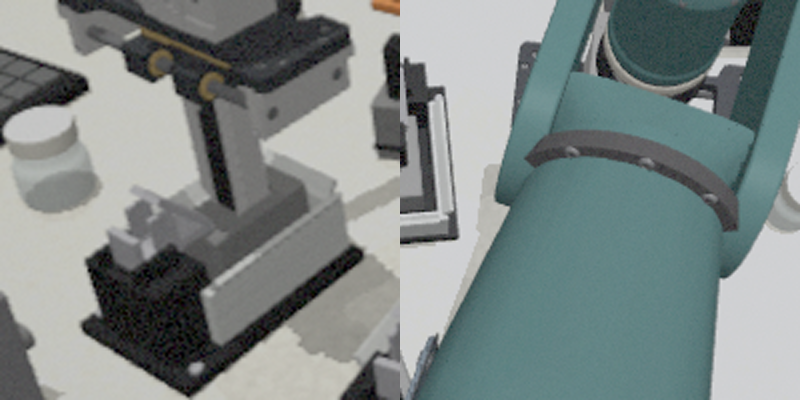

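The TCP is at z 0.0735, exactly the predicted home height. The wrist pushes 9 N on the floor and the latch nose is back over the shoulder. Now I'll unload, open partly, and rise straight up.

Emit:
{"fn": "arm_command", "kwargs": {"plan": [0, 0, -0.2, 0, 0, 0, 1, 0, 0, -0.1, 0, 0, 0, 0.5, 0, 0, 0, 0, 0, 0, 0.5, 0, 0, 0, 0, 0, 0, 0.5, 0, 0, 0, 0, 0, 0, 0.5]}}

```text
time: 11.65
tool_pos: [0.6295, -0.172, 0.0732]
ee_rot: [-3.141, 0.0, -0.131]
wrist_force: [0.2, -0.4, 0.2]
width: 0.0471
```

Emit:
{"fn": "arm_command", "kwargs": {"plan": [0, 0, -1, 0, 0, 0, 0.5, 0, 0, -2, 0, 0, 0, 0.5, 0, 0, -4, 0, 0, 0, 0.5, 0, 0, -4, 0, 0, 0, 0.5, 0, 0, -4, 0, 0, 0, 0.5, 0, 0, 0, 0, 0, 0, 0.5]}}

```text
time: 12.4
tool_pos: [0.6317, -0.1727, 0.2309]
ee_rot: [3.139, -0.012, -0.131]
wrist_force: [0.5, -0.1, -0.3]
width: 0.0466
```

Emit:
{"fn": "arm_command", "kwargs": {"plan": [-4.5, 0, 0, 0, 0, 0, 0.5, -4.5, 0, 0, 0, 0, 0, 0.5, -4.5, 0, 0, 0, 0, 0, 0.5, -4.5, 0, 0, 0, 0, 0, 0.5, -4.5, 0, 0, 0, 0, 0, 0.5, -4.5, 0, 0, 0, 0, 0, 0.5, 0, 0, 0, 0, 0, 0, 0.5]}}

```text
time: 13.28
tool_pos: [0.3598, -0.1362, 0.2234]
ee_rot: [3.141, -0.001, -0.132]
wrist_force: [0.9, -0.7, 0.6]
width: 0.0469
```

```bash
python3 snap.py 9 70,190,130,130 250,10,160,160
```

```text
{'time': np.float64(13.375), 'tool_pos': array([ 0.3619, -0.1368,  0.2234]), 'ee_rot': array([ 3.1414e+00, -1.0000e-03, -1.3130e-01]), 'wrist_force': array([-0.0928,  0.3969,  0.5811]), 'width': np.float64(0.0471)}
```

View pics/both9.png

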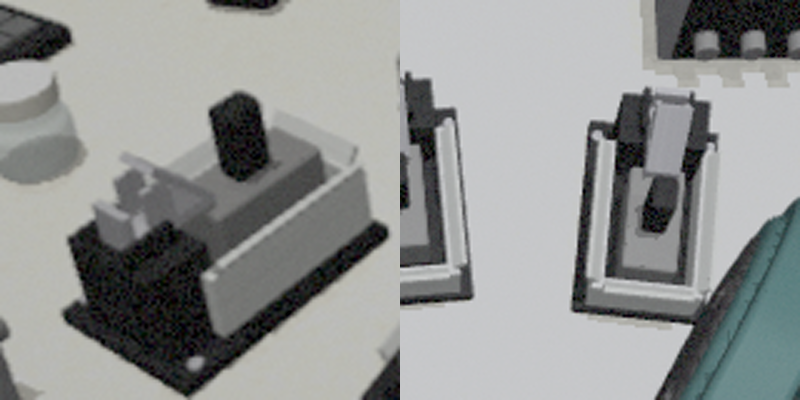

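View pics/scene9.png

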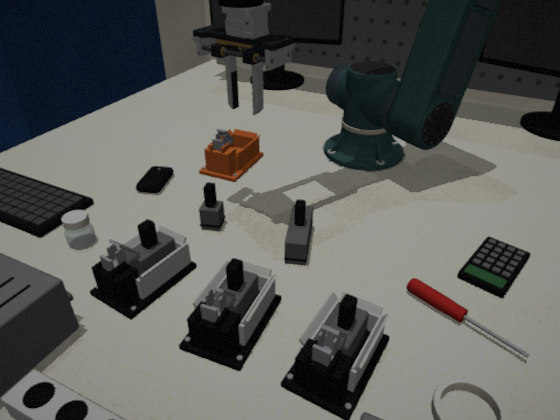

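Run:
```python
from h import *
np.set_printoptions(precision=4,suppress=True)
a=pickle.load(open("s0.pkl","rb"));b=pickle.load(open("s9.pkl","rb"))
print("handle top",onz(b["scene"],[[146.4,222.7]],.11), tri(b["scene"],[146.4,222.7],b["top"],[[250+265/2.5,10+180/2.5]]))
g=lambda d,n,y0,y1,x0,x1:d[n]["pixels"][y0:y1,x0:x1].astype(int)
for nm,n,bx in(("latch top","top",(46,79,349,366)),("latch scene","scene",(238,262,101,125)),("long scene","scene",(205,262,285,315)),("short","scene",(182,230,198,226))):
    print(nm,np.abs(g(a,n,*bx)-g(b,n,*bx)).mean())
```

```text
handle top [[ 0.6268 -0.1683  0.11  ]] (array([ 0.6309, -0.1693,  0.1137]), np.float64(0.00838598921212687))
latch top 22.250148544266192
latch scene 4.270833333333333
long scene 7.276413255360624
short 4.337797619047619
```

Run:
```python
from h import *
a=pickle.load(open("s0.pkl","rb"));b=pickle.load(open("s9.pkl","rb"))
c=lambda d,n,x,y,w,h:cv2.resize((255*(d[n]["pixels"][y:y+h,x:x+w,::-1]/255.)**.6).astype('uint8'),(390,290),interpolation=cv2.INTER_CUBIC)
cv2.imwrite("pics/cmp.png",np.vstack([np.hstack([c(d,"top",310,35,87,65) for d in(a,b)]),np.hstack([c(d,"scene",85,230,87,65) for d in(a,b)])]))
```

```text
(no output)
```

View pics/cmp.png

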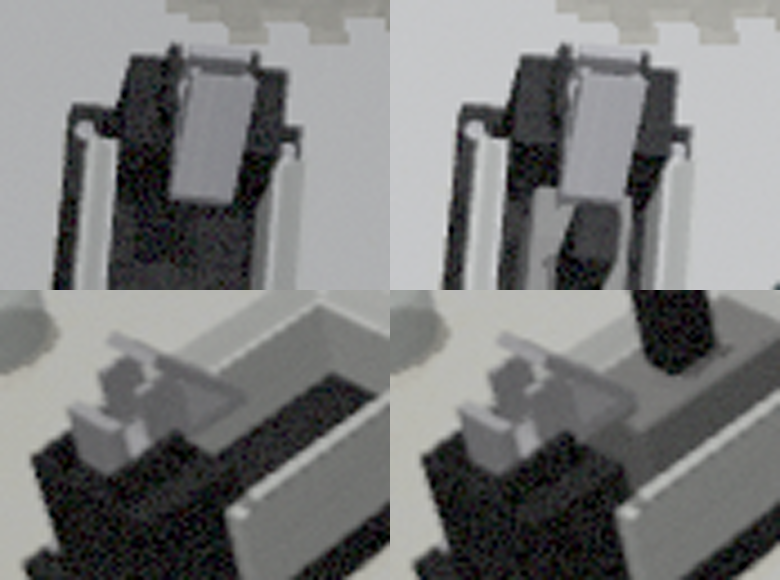

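The latch sits in the same place as before loading in both views (only the exposure changed), with its nose over the pack's shoulder. Handing in.

```bash
python3 -c "
from bench import close_job
print(close_job())"
```

```text
the job is handed in; nothing more can be done
None
```

The middle-size pack is in the empty dock, fully home with the latch shut over it. I let go, moved the arm clear, and handed the job in at about 13.4 s.

**What I did:** I gripped the pack across its handle, carried it over the docks and turned it about 8° to match the slot. I then pressed it straight down about 5 mm off centre, away from the latch. The long and short packs were not touched.

**Last checks:**
- **Latch:** it pushed back with a steady 3 N or so sideways on the way in, and that dropped to zero when it snapped back. In both views it now sits where it did before loading, with its nose over the shoulder.
- **Depth:** the pack bottomed at tool height 73.5 mm, exactly as predicted for fully home. I pressed on it with about 9 N.
- **Final position:** the handle top came out at 113.7 mm from two views, against an expected 110 mm. The two lines of sight missed each other by 8 mm, because I picked the pixels by eye.
- **Camera disagreement:** the two cameras differed by about 4 mm. I relied on the scene camera, which matched the arm's own position to about 1 mm.
- **Picture comparison:** a raw before/after check of the top view differed at the latch. Side by side, that was only an exposure change.

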